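# Set a scored tile over the snapping edge and hold it down

## Robot

A 6-joint arm with a two-finger parallel gripper is mounted at the origin on a cart in front of the work surface, level with it; the furniture and walls round the work are solid. World frame = base frame: x ahead of the robot, y to its left, z up, the work surface at z = 0. Lengths are in m, angles in rad, forces in N, time in s.
With the tool pointing down it reaches from about 0.275 to 0.85 m from the base axis. Payload 19 kg.
Tool frame: the origin (TCP) lies at the very end of the fingers, on their centre line; the grasp point (between the pads) lies 19 mm behind it; z points along the fingers, y is the direction in which the jaws open and shut (so a half turn about z gives the same grasp; the last joint's range is limited). The gripper opens to 85 mm and grips with 20 to 120 N. Pads are 22 mm wide; open, the fingers measure 114 mm over their backs; the gripper's body (76 mm by 85 mm) begins 54 mm behind the grasp point. The pads swing forward as they close: fully open they stand 13 mm farther back than shut.
Start: joints at [1.215, 0.15, 1.437, -0, 1.554, -0.134], TCP at [0.126, 0.561, 0.231] pointing down, gripper open.
Joint ranges: [-2.8, 2.8], [-0.68, 2.1], [0.12, 2.68], [-1.39, 4.53], [0.16, 2.79], [-2.81, 2.81]. Speed limits (rad/s): [1.89, 1.89, 2.22, 3.01, 3.01, 3.01].

## Interface

Orientations are given as a rotation vector (axis times angle).
In Python, from bench import env gives the robot as it stands.
- The arm moves only by the shell command python3 -m pendant 'ROWS' [FORCE]. ROWS is JSON, a list of rows, each a list of 7 numbers: the turn, a rotation vector about the tool's x, y, z in degrees, then the shift along the tool's x, y, z in mm, then the finger opening in mm, from 0 to 85.4. In form: [[ax, ay, az, tx, ty, tz, jaw], ...]. A call has 1 to 10 rows; each row shifts and turns the commanded pose from where the row before left it, along the tool's axes as they then stand; what a row does not reach is not made up. A row lasts 1/12 s, in which the tool goes at most 41.7 mm and 7.16 degrees, less where a joint would pass 70% of its speed; a pose out of reach is approached as far as the arm can. A call with a gripper value outside its range is refused whole. The fingers move at their own pace and stop on an object; FORCE is the grip in N (left out, the last holds). Time passes only in rows, so rows that do not move let the fingers close. It gives the time, the measured TCP pose, the force and the opening at its end, in the units of the state.
- env.sense(): the state, without advancing time (a new reading comes with each control period).
- env.read_camera(name): name is "scene" or "top" or "wrist"; returns (picture, depth): 420x560x3 uint8, red, green, blue; 420x560 float32, m along the optical axis (not along the pixel's ray), 0 where there is no reading.
- env.camera_info(name): a dict with "fx", "fy", "cx", "cy" (pixels), "R" (3x3) and "t" (3): a world point X has camera coordinates R X + t; the wrist camera has in their place "hand_eye" (4x4, takes a point from camera to tool coordinates, whose origin is the TCP and whose axes are the flange's). Camera axes: x right, y down, z forward; pixel columns grow to the right and rows downward; lengths in m; the calibration is good to about 2 mm. A picture is of the moment at which its call begins: read the wrist's pose just before it. camera_info takes no time and is no camera call.
- env.hand_in(): hands the job in, once; it reports no verdict.
Trained networks look in the newest picture that a camera, given by its name, has taken for a name from the list of things; names that differ only in an ending like _2 or _b are one class to them, and where a whole thing is asked for, a point or a joint stands for the part that bears it (a point fixed in the world has none). Each returns a list of dicts, best first, with "score" (0 to 1); they miss things now and then, are a little off and sometimes report something else, mostly with a low value. They report only what shows in the picture. A call takes as long as a camera call.
- env.boxes_of(camera, query): "bbox" ([left, top, width, height] in pixels, round what is visible of it).
- env.cut_out(camera, query): "mask" (420x560 bool, what is visible of it) and "bbox" ([left, top, width, height] in pixels, round what is visible of it).
The state is a dict: "t": time; "joint_pos": joint angles; "joint_velocities": joint speeds; "effort": joint torques, N m; "eef_pos": TCP position; "tool_rot": TCP orientation; "ft_force": force on the tool from outside, world axes, zero at the start; "ft_torque": the same for the moment, N m; "grip_width": finger opening in m.
Only numpy, scipy, OpenCV 4.12 (cv2) and the standard library are available. Lean on these libraries where they do the work, as an engineer would, in place of code of your own. Each camera call takes 0.05 s, during which the arm holds its last target. There are 200 camera calls.

## Task

Get the scored tile on the snapping bench ready to be broken: by pushing only, never lifting it, slide it until its long side lies flat against the fence and its scored line is right over the snapping edge, so that the short end strip overhangs. Then press the hold-down bar onto the tile by its black knob and leave it clamped there. Leave the other things on the table undisturbed.

Things in the scene. Friction and masses are not known exactly. Their poses are not given: they have to be found in the camera images.
- bench: Snapping bench, fixed on the table: smooth aluminium bed 170 mm (x) by 290 mm (y) on two grey rails, top 45 mm above the table. Origin: below the bed's centre, at table height. Bench +x points to the fence (away from the robot), -y to the snapping edge (robot's right). The bed is open at its near side (x = -85 mm) and its rear end (y = +145 mm).
- snap_edge (a point): Point on the snapping edge, the bright steel end of the bed (bench y = -145 mm), at bed height, 50 mm from the fence's face (bench x = +20 mm), so under the middle of a tile that lies against the fence. Axes as the bench's; beyond it (-y) is only air down to the table.
- tile: Olive-green glazed tile on the bed, loose, 100 mm (its x) by 150 mm (its y) by 8 mm thick, 0.2 to 0.33 kg. Origin: centre of its underside. Starts skewed up to 0.12 rad, 10 to 40 mm clear of the fence, and must go 85 to 130 mm toward -y, under the raised bar. Rightly placed, its axes are parallel to the bench's, its rear end 115 mm behind the snapping edge (origin at bench x = +20, y = -105 mm).
- score_line (a point): Middle of the thin dark scored line across the tile's glazed top, 35 mm from its -y end (40 mm from the tile's centre, 8 mm above its underside). Axes as the tile's.
- hold_down (a joint): Stiff hinge of the steel hold-down bar, which crosses the bed 22 mm behind the snapping edge; axis along bench y behind the fence. 0 rad: down, its rubber pad on an 8 mm tile; 0.5: fully up; starts at 0.42 to 0.5. It stays where it is left; about 1 to 2 N down on the knob moves it. Pressed onto the tile until it stops (a few newtons), it goes on bearing on the tile when let go.
- knob_top (a point): Centre of the flat top of the round black knob (34 mm across) at the bar's near end, 155 mm from the hinge axis and 26 mm above the bar's middle; moves with the bar. Up: about 162 mm above the table at bench x = -32 mm; down: 91 mm above it at x = -63 mm. z points along the knob, away from the bar.
- flat_brush: Flat brush with wooden handle, 228x47x12 mm, lying just in front of the bench, roughly along bench y; loose, to be left alone. Origin: centre of its underside.
- offcut: A snapped-off strip of the same tile, 100x35x8 mm, lying on the table to the right of the bench below its snapping edge; loose, to be left alone. Origin: centre of its underside.
- waiting_tiles: Stack of three unscored tiles, 100x150x24 mm, on the table at the right; loose, to be left alone. Origin: centre of its underside.
- tea_mug: Two-tone blue and white mug, 92 mm high, far right; loose, to be left alone. Origin: centre of its underside.
- wind_timer: White wind-up timer with round dial, 66 mm high, at the right rear; loose, to be left alone. Origin: centre of its underside.
- tile_bundle: Bundle of small green tiles in a paper band, 49x72x34 mm, right; loose, to be left alone. Origin: centre of its underside.
- lot_stamp: Rubber stamp with turned wooden handle, 73 mm high, right front; loose, to be left alone. Origin: centre of its underside.
- bench_scraper: Steel scraper with wooden grip, 96x112x22 mm, right; loose, to be left alone. Origin: centre of its underside.
- lot_marker: Marker pen, 135 mm long, right; loose, to be left alone. Origin: centre of its underside.
- fence (a point): Middle of the fence's inner face, which the tile's long side must touch, at bed height (bench x = +70, y = +21, z = 45 mm); axes as the bench's. The fence is a straight steel strip along bench y, from y = -103 to +145 mm, standing 12 mm above the bed.
- hinge (a point): Point on the bar's hinge axis, in the bar's middle: bench x = +92, y = -123 mm, 65 mm above the table (20 mm above the bed). The bar is 20 mm wide; its pad reaches from 40 to 100 mm from this axis. Axes as the bench's.

How it is judged:
On the way, in this order (a step that is already met when the one before it is completed fails the run):
1. the tile lies along the fence with its scored line over the snapping edge while the hold-down bar is still up (y of score_line in the frame of snap_edge between -0.006 and 0.006 m and x of score_line in the frame of snap_edge above -0.005 m and angle between the y axis of tile and the y axis of bench, either way round below 0.04 rad and value of joint hold_down above 0.35 rad), for 0.2 s.
2. the hold-down bar is pressed onto the tile (value of joint hold_down below 0.025 rad and contact force between hold_down and tile above 0.8 N), for 0.2 s.
At the end, for the whole second after the job is handed in: The scored line is within 6 mm of the snapping edge, the tile is within 5 mm of the fence along its side and within 0.04 rad of parallel, flat and at rest on the bed; the bar is down (below 0.025 rad) and presses the tile with more than 0.8 N (all of step 2 and y of score_line in the frame of snap_edge between -0.006 and 0.006 m and x of score_line in the frame of snap_edge above -0.005 m and angle between the y axis of tile and the y axis of bench, either way round below 0.04 rad and angle between tile's own z axis and vertical below 0.03 rad and linear speed of tile below 0.01 m/s); the robot touches nothing.
It fails at once if the tile is lifted, tipped or pushed off the bed (z of tile in the frame of bench above 0.055 m or z of tile in the frame of bench below 0.035 m or angle between tile's own z axis and vertical above 0.12 rad).
It fails at once if one of the other things on the table is displaced by more than 20 mm (distance of any of flat_brush, offcut, waiting_tiles, tea_mug, wind_timer, tile_bundle, lot_stamp, bench_scraper, lot_marker from where it was at the start of the episode above 0.02 m).
It also fails if it takes over 58 s, if anything falls off the work surface, if the arm or the gripper's body presses on something with over 40 N, if the wrist force passes 120 N, or if a joint passes its speed limit or range.

## Working session

There is one attempt and no reset: what is moved stays moved. The work goes in short steps, Python scripts to look and compute and a shell command to move; the robot and the scene stay as the last step left them, time stands still between calls to the robot, and variables do not carry over. Pictures are saved under pics/ and viewed, about 8 in all and at most 12, crops included, and the job is handed in when it is done.

```bash
mkdir -p pics; ls
cat > h.py <<'E'
import numpy as np,cv2
from bench import env
from scipy.spatial.transform import Rotation as Ro
def pts(cam,mask=None,depth=None,pic=None):
    ci=env.camera_info(cam)
    v,u=np.nonzero((depth>0)&(mask if mask is not None else True))
    d=depth[v,u];P=np.c_[(u-ci['cx'])/ci['fx']*d,(v-ci['cy'])/ci['fy']*d,d]
    if 'R' in ci: return (P-np.array(ci['t']))@np.array(ci['R']),u,v
    H=np.array(ci['hand_eye']);s=env.sense()
    return (P@H[:3,:3].T+H[:3,3])@Ro.from_rotvec(s['tool_rot']).as_matrix().T+s['eef_pos'],u,v
E
python3 - <<'E'
from h import *
s=env.sense();print(s['t'],s['eef_pos'],s['tool_rot'],Ro.from_rotvec(s['tool_rot']).as_matrix().round(3).tolist())
ims=[]
for c in ['top','scene']:
    p,d=env.read_camera(c);ims.append(p)
    np.savez(c,p=p,d=d);cv2.imwrite(f'pics/{c}0.png',p[:,:,::-1])
    for q in ['tile','hold_down','bench','flat_brush','offcut']:
        for r in env.cut_out(c,q)[:2]:
            m=np.array(r['mask'])
            P,u,v=pts(c,m,d)
            print(c,q,round(r['score'],2),r['bbox'],np.median(P,0).round(3),np.percentile(P,2,0).round(3),np.percentile(P,98,0).round(3))
E
```

```text
pics
0.0 [0.12643649 0.5606819  0.23069085] [-3.47660927e-01 -3.12200726e+00  1.84022597e-03] [[-0.976, 0.22, -0.0], [0.22, 0.976, -0.001], [0.0, -0.001, -1.0]]
top tile 0.67 [359.8, 194.1, 37.9, 37.6] [ 0.555 -0.562  0.039] [ 0.512 -0.6    0.003] [ 0.592 -0.516  0.092]
top tile 0.65 [142.9, 203.2, 58.6, 35.5] [ 0.546 -0.009  0.053] [ 0.5   -0.081  0.048] [0.593 0.061 0.058]
top hold_down 0.9 [204.0, 179.1, 11.5, 60.6] [ 0.567 -0.122  0.109] [ 0.499 -0.132  0.069] [ 0.649 -0.109  0.165]
top bench 0.95 [113.6, 177.7, 110.9, 73.7] [0.564 0.005 0.045] [ 0.471 -0.141  0.039] [0.646 0.143 0.157]
top flat_brush 0.83 [138.8, 252.2, 85.2, 18.8] [ 0.435 -0.046  0.011] [ 0.417 -0.134 -0.001] [0.459 0.08  0.016]
top offcut 0.69 [243.5, 194.9, 27.6, 35.8] [ 0.566 -0.238  0.008] [ 0.521 -0.268 -0.002] [ 0.612 -0.207  0.013]
scene tile 0.78 [170.4, 188.8, 52.0, 20.4] [ 0.54  -0.015  0.055] [ 0.496 -0.081  0.049] [0.59  0.062 0.057]
scene tile 0.18 [142.0, 177.4, 105.8, 48.4] [ 0.537 -0.055  0.047] [ 0.467 -0.141  0.01 ] [0.644 0.141 0.153]
scene hold_down 0.6 [210.8, 173.4, 33.4, 17.1] [ 0.553 -0.125  0.109] [ 0.495 -0.133  0.021] [0.732 0.051 0.166]
scene bench 0.76 [145.4, 175.6, 105.7, 50.0] [ 0.537 -0.056  0.047] [ 0.467 -0.141  0.012] [0.642 0.143 0.148]
scene bench 0.44 [348.1, 223.4, 36.7, 43.5] [ 0.523 -0.564  0.061] [ 0.509 -0.599  0.002] [ 0.637 -0.514  0.092]
scene flat_brush 0.86 [150.0, 212.2, 58.6, 25.2] [ 0.427 -0.047  0.012] [ 0.413 -0.129  0.002] [0.458 0.08  0.016]
scene offcut 0.49 [170.2, 185.1, 53.1, 24.4] [ 0.539 -0.015  0.055] [ 0.495 -0.081  0.047] [0.593 0.063 0.057]
scene offcut 0.46 [252.4, 216.5, 15.8, 20.6] [ 0.561 -0.238  0.009] [ 0.517 -0.266  0.001] [ 0.626 -0.203  0.012]
```

Run:
```python
from h import *
z=np.load('top.npz');p,d=z['p'],z['d']
c=cv2.resize(p[165:285,100:280],None,fx=4.4,fy=4.4,interpolation=cv2.INTER_CUBIC)
cv2.imwrite('pics/topcrop.png',c[:,:,::-1])
ci=env.camera_info('wrist');print(ci)
# bed edges: bed points at z~0.045
P,u,v=pts('top',None,d)
b=(abs(P[:,2]-.045)<.006)&(abs(P[:,1])<.2)&(P[:,0]>.42)&(P[:,0]<.7)
r=cv2.minAreaRect(P[b][:,:2].astype(np.float32)*1000);print(r)
# tile
m=None
```

```text
{'fx': 336.0811276938486, 'fy': 336.0811276938486, 'cx': 273.7251181910186, 'cy': 205.0796838360282, 'hand_eye': array([[ 2.54887572e-05, -9.66249860e-01, -2.57606691e-01,
         6.48018881e-02],
       [ 1.00000000e+00,  2.49791109e-05,  5.25100785e-06,
        -1.03745113e-03],
       [ 1.36100050e-06, -2.57606691e-01,  9.66249860e-01,
        -1.42505248e-01],
       [ 0.00000000e+00,  0.00000000e+00,  0.00000000e+00,
         1.00000000e+00]])}
((565.8438110351562, 1.70233154296875), (291.7361145019531, 194.37994384765625), 89.61115264892578)
```

View pics/topcrop.png

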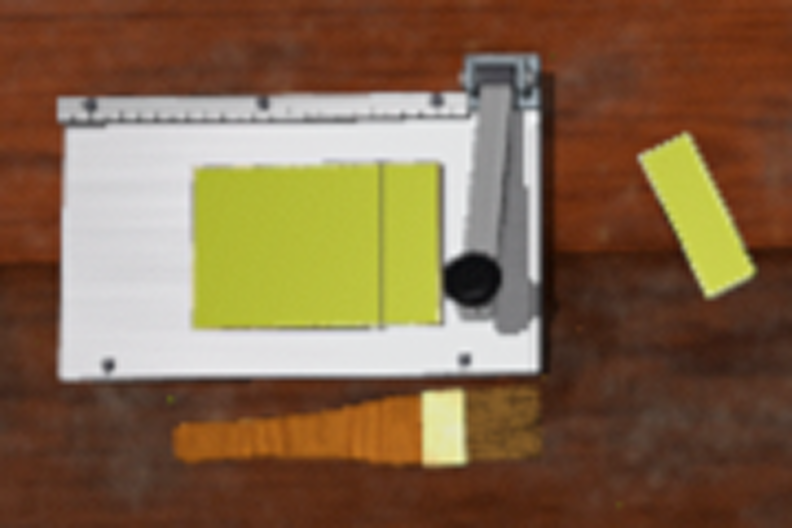

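The bench is square to the world (about 0.4° off), with the bar at the right, y≈−0.12. The tile's rear end is at y≈+0.065 and the brush is in front. Next I go above for a close look.

```bash
python3 -m pendant '[[0,0,-6.35,0,0,0,50],[0,0,-6.35,0,0,0,50],[0,0,0,-19,-28,-2,50],[0,0,0,-19,-28,-2,50],[0,0,0,-19,-28,-2,50],[0,0,0,-19,-28,-2,50],[0,0,0,-19,-28,-2,50],[0,0,0,-19,-28,-2,50],[0,0,0,-19,-28,-2,50],[0,0,0,-19,-28,-2,50]]' && python3 -m pendant '[[0,0,0,-19,-28,-2,50],[0,0,0,-19,-28,-2,50],[0,0,0,-19,-28,-2,50],[0,0,0,-19,-28,-2,50],[0,0,0,-19,-28,-2,50],[0,0,0,-19,-28,-2,50],[0,0,0,-19,-28,-2,50],[0,0,0,-19,-28,-2,50],[0,0,0,0,0,0,50],[0,0,0,0,0,0,50]]'
cat >> h.py <<'E'
def line(P,ax):  # robust fit of edge: returns slope, fn
    p=np.polyfit(P[:,1-ax],P[:,ax],1)
    for _ in range(5):
        e=P[:,ax]-np.polyval(p,P[:,1-ax]);p=np.polyfit(P[abs(e)<.0015+0*e,1-ax],P[abs(e)<.0015,ax],1)
    return p
def look(name):
    s=env.sense();p,d=env.read_camera('wrist');np.savez('w',p=p,d=d);cv2.imwrite(f'pics/{name}.png',p[:,:,::-1])
    P,u,v=pts('wrist',None,d);h=cv2.cvtColor(p,cv2.COLOR_RGB2HSV)[v,u]
    bed=(P[:,0]>.4)&(P[:,0]<.7)&(abs(P[:,1])<.22)
    g=bed&(h[:,0]>20)&(h[:,0]<50)&(h[:,1]>110)&(abs(P[:,2]-.053)<.006)
    b=bed&(abs(P[:,2]-.0455)<.004)
    T=P[g];print('t',s['t'],'tcp',s['eef_pos'].round(4),'tile z',np.median(T[:,2]).round(4))
    r=cv2.minAreaRect(T[:,:2].astype(np.float32)*1000);print('tile rect',r);print('tile box',cv2.boxPoints(r).round(1).tolist())
    print('bed z',np.median(P[b][:,2]).round(4),'bed rect',cv2.minAreaRect(P[b][:,:2].astype(np.float32)*1000), np.percentile(P[b],[.5,99.5],0).round(4).tolist())
    k=bed&(h[:,2]<50)&(P[:,2]>.075)
    print('knob',k.sum(),np.median(P[k],0).round(4) if k.any() else '')
    return p,d
E
python3 -c "
from h import *
look('w0')"
```

```text
t: 1.43
eef_pos: [0.2789, 0.3354, 0.2475]
tool_rot: [-0.0, 3.141, 0.0]
ft_force: [1.6, 0.5, 0.6]
grip_width: 0.0499
t: 2.27
eef_pos: [0.431, 0.1116, 0.2632]
tool_rot: [-0.005, -3.141, 0.0]
ft_force: [-0.1, 0.5, -1.0]
grip_width: 0.0502
t 2.2667 tcp [0.431  0.1116 0.2632] tile z 0.0533
tile rect ((545.3084106445312, -7.267608642578125), (147.05484008789062, 95.59532928466797), 89.68836975097656)
tile box [[497.1000061035156, -80.5], [592.7000122070312, -81.0999984741211], [593.5, 66.0], [497.8999938964844, 66.5]]
bed z 0.045 bed rect ((546.11181640625, 3.5464630126953125), (291.0183410644531, 157.13548278808594), 89.61087799072266) [[0.4677, -0.1398, 0.0427], [0.6239, 0.148, 0.0488]]
knob 54059 [0.4193 0.1121 0.3402]
```

View pics/w0.png

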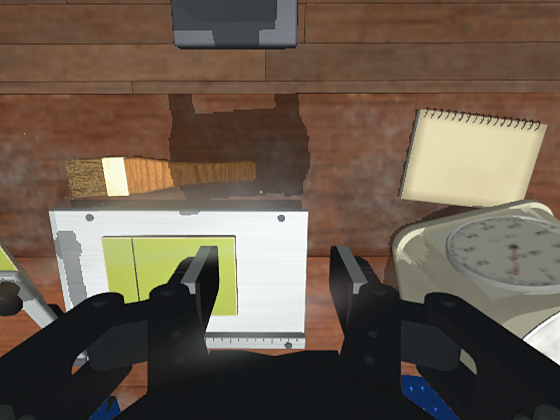

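```bash
python3 -m pendant '[[0,0,0,-5,-15,15,50],[0,0,0,-5,-15,15,50],[0,0,0,-5,-15,15,50],[0,0,0,-5,-15,15,50],[0,0,0,-5,-15,15,50],[0,0,0,-5,-15,15,50],[0,0,0,-5,-15,15,50],[0,0,0,-5,-14,15,50],[0,0,0,0,0,0,50],[0,0,0,0,0,0,50]]'; python3 -c "
from h import *
z=np.load('w.npz');P,u,v=pts('wrist',None,z['d'])
"
python3 - <<'E'
from h import *
d=np.load('top.npz')['d'];P,u,v=pts('top',None,d)
k=(P[:,2]>.03)&(P[:,1]>.16)&(P[:,0]<.8)&(P[:,0]>.2)
print('scale',np.percentile(P[k],[0,1,50,99],0).round(3).tolist())
E
```

```text
t: 3.15
eef_pos: [0.4699, -0.0054, 0.1429]
tool_rot: [0.0, -3.14, -0.001]
ft_force: [-0.7, 0.8, 0.2]
grip_width: 0.0502
scale [[0.471, 0.16, 0.03], [0.48, 0.165, 0.034], [0.641, 0.3, 0.141], [0.798, 0.384, 0.207]]
```

```bash
python3 -m pendant '[[0,0,0,0,0,20,50],[0,0,0,0,0,20,50],[0,0,0,0,0,20,50],[0,0,0,0,0,15,50],[0,0,0,0,0,10,50],[0,0,0,0,0,8,50],[0,0,0,0,0,6,50],[0,0,0,0,0,0,50],[0,0,0,0,0,0,50]]' && python3 -m pendant '[[0,0,0,-7,0,0,50],[0,0,0,-7,0,0,50],[0,0,0,-7,0,0,50],[0,0,0,-5,0,0,50],[0,0,0,-4,0,0,50],[0,0,0,0,0,0,50]]'; python3 -c "
from h import *
look('w1')"
```

```text
t: 3.9
eef_pos: [0.4706, -0.006, 0.0448]
tool_rot: [-0.0, 3.141, -0.0]
ft_force: [-0.4, 0.4, 0.1]
grip_width: 0.05
t: 4.4
eef_pos: [0.5013, -0.0062, 0.0443]
tool_rot: [0.0, 3.141, -0.0]
ft_force: [0.8, 0.0, -0.5]
grip_width: 0.0502
t 4.4 tcp [ 0.5013 -0.0062  0.0443] tile z 0.0531
tile rect ((543.1288452148438, -8.708755493164062), (62.892948150634766, 147.95391845703125), 0.37873318791389465)
tile box [[511.20001220703125, 65.0999984741211], [512.2000122070312, -82.9000015258789], [575.0999755859375, -82.5], [574.0999755859375, 65.5]]
bed z 0.0449 bed rect ((529.4823608398438, -3.1876983642578125), (278.6651916503906, 124.32539367675781), 89.61851501464844) [[0.4673, -0.1367, 0.0425], [0.5862, 0.129, 0.0482]]
knob 52284 [ 0.4895 -0.0062  0.122 ]
```

View pics/w1.png

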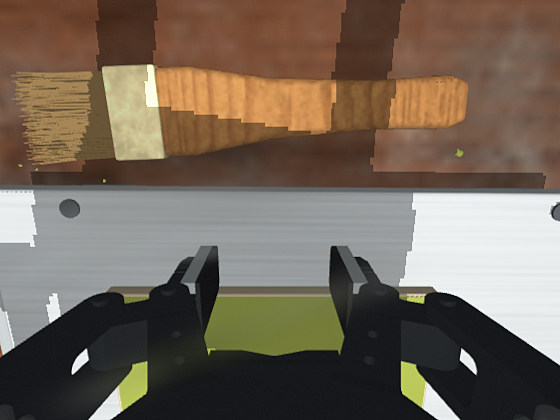

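The fingers (columns 195–370) have reached the tile's near edge (row ~290) and the tile is moving. I keep pushing to the fence.

```bash
python3 -m pendant '[[0,0,0,-3,0,0,50],[0,0,0,-3,0,0,50],[0,0,0,-3,0,0,50]]' && python3 -m pendant '[[0,0,0,-1.5,0,0,50],[0,0,0,-1.5,0,0,50]]' && python3 -m pendant '[[0,0,0,-1,0,0,50],[0,0,0,-1,0,0,50]]'
```

```text
t: 4.7
eef_pos: [0.5095, -0.0062, 0.0443]
tool_rot: [-0.0, -3.141, 0.0]
ft_force: [-1.4, -0.1, -0.0]
grip_width: 0.05
t: 4.87
eef_pos: [0.5119, -0.006, 0.0441]
tool_rot: [-0.0, -3.14, -0.0]
ft_force: [-15.3, 1.7, 6.6]
grip_width: 0.0497
t: 5.03
eef_pos: [0.5123, -0.0059, 0.0439]
tool_rot: [-0.0, -3.136, -0.001]
ft_force: [-28.6, 3.2, 16.9]
grip_width: 0.0502
```

```bash
python3 -m pendant '[[0,0,0,9,0,0,50],[0,0,0,10,0,0,50],[0,0,0,0,0,-35,50],[0,0,0,0,0,-35,0],[0,0,0,-12,17,0,0],[0,0,0,-13,17,0,0],[0,0,0,-13,17,0,0],[0,0,0,-13,17,0,0],[0,0,0,-13,17,0,0],[0,0,0,-12,16,0,0]]' && python3 -m pendant '[[0,0,0,0,0,0,0],[0,0,0,0,0,0,0],[0,0,0,0,0,0,0]]'; python3 -c "
from h import *
look('w2')"
```

```text
t: 5.87
eef_pos: [0.5718, 0.0957, 0.1145]
tool_rot: [0.0, 3.141, -0.0]
ft_force: [0.4, 0.3, -0.5]
grip_width: -0.0002
t: 6.12
eef_pos: [0.5709, 0.0945, 0.1142]
tool_rot: [0.0, -3.141, 0.0]
ft_force: [-0.3, -0.8, -0.8]
grip_width: 0.0
t 6.1167 tcp [0.5709 0.0945 0.1142] tile z 0.0533
tile rect ((572.9716186523438, -8.762001037597656), (147.7120819091797, 97.45386505126953), 89.67887878417969)
tile box [[523.7999877929688, -82.30000305175781], [621.2999877929688, -82.9000015258789], [622.0999755859375, 64.80000305175781], [524.7000122070312, 65.4000015258789]]
bed z 0.0451 bed rect ((565.29736328125, 24.463363647460938), (246.30551147460938, 194.2681884765625), 89.42935180664062) [[0.469, -0.0936, 0.0433], [0.6228, 0.1467, 0.0475]]
knob 55820 [0.5593 0.0935 0.1924]
```

View pics/w2.png

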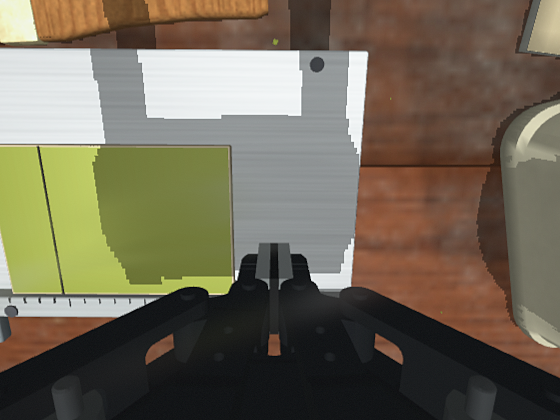

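The tile (right edge at col 232) lies flush with the fence. The closed fingers are behind its rear end, centred, with the scale clear to the right. I lower and push toward −y.

```bash
python3 -m pendant '[[0,0,0,0,0,20,0],[0,0,0,0,0,20,0],[0,0,0,0,0,15,0],[0,0,0,0,0,8,0],[0,0,0,0,0,3,0],[0,0,0,0,-5,0,0],[0,0,0,0,-5,0,0],[0,0,0,0,-5,0,0],[0,0,0,0,0,0,0]]' && python3 -m pendant '[[0,0,0,0,-6,0,0],[0,0,0,0,-6,0,0],[0,0,0,0,-6,0,0],[0,0,0,0,-6,0,0],[0,0,0,0,-6,0,0],[0,0,0,0,-6,0,0],[0,0,0,0,0,0,0]]'; python3 -c "
from h import *
look('w3')"
```

```text
t: 6.92
eef_pos: [0.5719, 0.0787, 0.0492]
tool_rot: [0.001, 3.14, -0.001]
ft_force: [0.8, -0.2, 0.8]
grip_width: 0.0001
t: 7.5
eef_pos: [0.5714, 0.0425, 0.0482]
tool_rot: [-0.001, -3.141, 0.001]
ft_force: [-0.6, -0.9, -0.3]
grip_width: -0.0001
t 7.5 tcp [0.5714 0.0425 0.0482] tile z 0.0531
tile rect ((572.8201904296875, -28.377254486083984), (123.55911254882812, 97.81238555908203), 89.6844253540039)
tile box [[523.5999755859375, -89.9000015258789], [621.4000244140625, -90.4000015258789], [622.0999755859375, 33.099998474121094], [524.2999877929688, 33.70000076293945]]
bed z 0.0449 bed rect ((546.4884643554688, 35.893890380859375), (226.32684326171875, 156.75335693359375), 89.46533203125) [[0.469, -0.0702, 0.0433], [0.6153, 0.1471, 0.0468]]
knob 54319 [0.5598 0.042  0.1266]
```

```bash
python3 -m pendant '[[0,0,0,0,-6,0,0],[0,0,0,0,-6,0,0],[0,0,0,0,-6,0,0],[0,0,0,0,-6,0,0],[0,0,0,0,-6,0,0],[0,0,0,0,-6,0,0],[0,0,0,0,-5,0,0],[0,0,0,0,-5,0,0],[0,0,0,0,-4,0,0],[0,0,0,0,0,0,0]]'; python3 -c "
from h import *
look('w4')"
```

```text
t: 8.38
eef_pos: [0.5715, -0.007, 0.0483]
tool_rot: [0.001, 3.141, -0.001]
ft_force: [-0.6, 0.2, -0.2]
grip_width: 0.0001
t 8.3833 tcp [ 0.5715 -0.007   0.0483] tile z 0.0532
tile rect ((572.5763549804688, -76.90428161621094), (121.22720336914062, 97.61937713623047), 89.56986236572266)
tile box [[523.2999877929688, -137.10000610351562], [620.9000244140625, -137.89999389648438], [621.7999877929688, -16.700000762939453], [524.2000122070312, -15.899999618530273]]
bed z 0.045 bed rect ((546.49267578125, 0.9842681884765625), (159.5276641845703, 273.4731750488281), 0.20914022624492645) [[0.4688, -0.1194, 0.0433], [0.6222, 0.1296, 0.0469]]
knob 54766 [ 0.5599 -0.0083  0.1266]
```

View pics/w4.png

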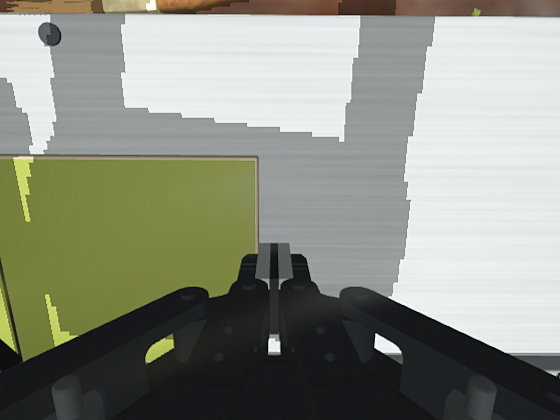

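The rear end is at y≈−0.016 and still parallel, with about 12 mm to go. I back off and look from above at the snapping edge and the score line together.

```bash
python3 -m pendant '[[0,0,0,0,10,0,0],[0,0,0,0,0,-30,0],[0,0,0,0,0,-40,0],[0,0,0,20,0,-35,0],[0,0,0,22,-10,-30,0],[0,0,0,22,-12,-30,0],[0,0,0,22,-15,-30,0],[0,0,0,22,-15,0,0],[0,0,0,0,0,0,0],[0,0,0,0,0,0,0]]'
cat >> h.py <<'E'
def score():
    z=np.load('w.npz');p,d=z['p'],z['d'];P,u,v=pts('wrist',None,d);h=cv2.cvtColor(p,cv2.COLOR_RGB2HSV)[v,u]
    on=(abs(P[:,2]-.053)<.004)&(P[:,0]>.53)&(P[:,0]<.615)
    for nm,lo,hi in [('score',-.165,-.09)]:
        m=on&(h[:,2]<80)&(P[:,1]<hi)&(P[:,1]>lo)
        print(nm,m.sum(),np.percentile(P[m],[10,50,90],0).round(4).tolist())
    bed=(abs(P[:,2]-.045)<.003)
    for x0,x1 in [(.475,.49),(.49,.505),(.505,.52)]:
        q=P[bed&(P[:,0]>x0)&(P[:,0]<x1)&(abs(P[:,1])<.2)];print('bed y',x0,q[:,1].min().round(4),q[:,1].max().round(4))
    t=(abs(P[:,2]-.053)<.003)
    for x0,x1 in [(.53,.545),(.545,.56),(.56,.575)]:
        q=P[t&(P[:,0]>x0)&(P[:,0]<x1)&(abs(P[:,1])<.2)];print('tile y',x0,q[:,1].min().round(4),q[:,1].max().round(4))
E
python3 -c "
from h import *
look('w5');score()"
```

```text
t: 9.27
eef_pos: [0.4631, -0.048, 0.244]
tool_rot: [0.002, 3.14, -0.001]
ft_force: [0.5, 0.7, 0.4]
grip_width: 0.0
t 9.2667 tcp [ 0.4631 -0.048   0.244 ] tile z 0.0525
tile rect ((558.934326171875, -89.8346176147461), (146.53416442871094, 69.91036224365234), 89.35022735595703)
tile box [[523.2000122070312, -162.6999969482422], [593.0999755859375, -163.5], [594.7000122070312, -17.0], [524.7999877929688, -16.200000762939453]]
bed z 0.0444 bed rect ((545.8506469726562, -7.5372467041015625), (312.4041442871094, 156.2445831298828), 89.37037658691406) [[0.4684, -0.1399, 0.0424], [0.6182, 0.1467, 0.0473]]
knob 54729 [ 0.4519 -0.0511  0.3217]
score 15 [[0.5319, -0.1296, 0.0514], [0.5385, -0.1291, 0.0521], [0.5922, -0.1188, 0.0531]]
bed y 0.475 -0.1414 0.1483
bed y 0.49 -0.1417 0.1485
bed y 0.505 -0.1414 0.1483
tile y 0.53 -0.1645 -0.0153
tile y 0.545 -0.1636 -0.0153
tile y 0.56 -0.1266 -0.0875
```

View pics/w5.png

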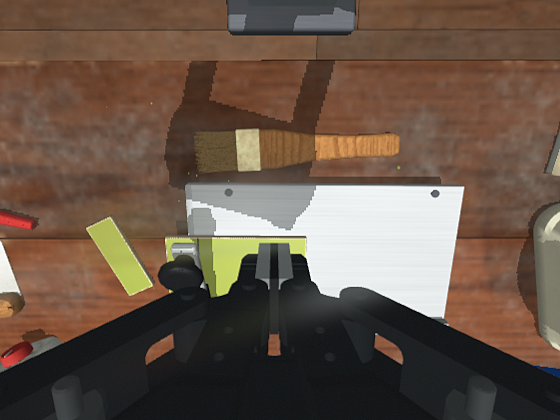

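Score line is at y≈−0.1295 and the edge at −0.142, so 12.3 mm remain. Picture: tile front end at col 165, bed edge at col 187, knob at (180,272). I go back behind the tile and finish the push to TCP y≈−0.0193.

```bash
python3 -m pendant '[[0,0,0,-22,12,10,0],[0,0,0,-22,12,10,0],[0,0,0,-22,12,10,0],[0,0,0,-22,12,10,0],[0,0,0,-21,12,10,0],[0,0,0,0,0,35,0],[0,0,0,0,0,35,0],[0,0,0,0,0,30,0],[0,0,0,0,0,0,0],[0,0,0,0,0,0,0]]'
```

```text
t: 10.15
eef_pos: [0.572, 0.0127, 0.0921]
tool_rot: [0.001, -3.138, -0.001]
ft_force: [-0.0, -0.1, 1.6]
grip_width: -0.0001
```

```bash
python3 -m pendant '[[0,0,0,0,0,22,0],[0,0,0,0,0,15,0],[0,0,0,0,0,7,0],[0,0,0,0,-6,0,0],[0,0,0,0,-6,0,0],[0,0,0,0,-4,0,0],[0,0,0,0,0,0,0]]'
```

```text
t: 10.73
eef_pos: [0.5732, -0.0053, 0.0507]
tool_rot: [0.002, 3.14, -0.001]
ft_force: [0.1, -0.1, 0.6]
grip_width: -0.0001
```

```bash
python3 -m pendant '[[0,0,0,0,0,2,0],[0,0,0,0,-3,0,0],[0,0,0,0,-3,0,0],[0,0,0,0,-3,0,0],[0,0,0,0,-2,0,0],[0,0,0,0,-1.5,0,0],[0,0,0,0,0,0,0],[0,0,0,0,0,0,0]]'
```

```text
t: 11.4
eef_pos: [0.5724, -0.0169, 0.0473]
tool_rot: [-0.0, -3.142, 0.001]
ft_force: [-0.1, 0.7, -0.1]
grip_width: 0.0005
```

```bash
python3 -m pendant '[[0,0,0,0,-1.5,0,0],[0,0,0,0,-1,0,0],[0,0,0,0,0,0,0],[0,0,0,0,0,0,0]]' && python3 -m pendant '[[0,0,0,0,10,0,0],[0,0,0,0,0,-30,0],[0,0,0,0,0,-40,0],[0,0,0,20,0,-35,0],[0,0,0,22,-10,-30,0],[0,0,0,22,-12,-30,0],[0,0,0,22,-15,-30,0],[0,0,0,22,-15,0,0],[0,0,0,0,0,0,0],[0,0,0,0,0,0,0]]'
python3 - <<'E'
from h import *
look('w6');score()
z=np.load('w.npz');P,u,v=pts('wrist',None,z['d']);h=cv2.cvtColor(z['p'],cv2.COLOR_RGB2HSV)[v,u]
k=(h[:,2]<70)&(abs(P[:,1]+.121)<.03)&(P[:,2]>.12)&(P[:,2]<.18)&(P[:,0]>.48)&(P[:,0]<.57)&(u<215)
zt=np.percentile(P[k][:,2],90);print('knob',zt);q=P[k&(P[:,2]>zt-.004)];print(len(q),np.percentile(q,[2,50,98],0).round(4).tolist())
for r in env.boxes_of('wrist','knob_top')[:2]: print(r)
E
```

```text
t: 11.73
eef_pos: [0.5724, -0.0193, 0.0473]
tool_rot: [-0.0, -3.141, 0.0]
ft_force: [-1.8, 1.1, 0.5]
grip_width: -0.0003
t: 12.57
eef_pos: [0.464, -0.0613, 0.2429]
tool_rot: [0.002, 3.14, -0.001]
ft_force: [0.2, 0.1, -0.0]
grip_width: 0.0004
t 12.5667 tcp [ 0.464  -0.0613  0.2429] tile z 0.0526
tile rect ((556.8285522460938, -101.51046752929688), (147.05828857421875, 65.33080291748047), 89.7334976196289)
tile box [[523.7999877929688, -174.89999389648438], [589.2000122070312, -175.1999969482422], [589.7999877929688, -28.100000381469727], [524.5, -27.799999237060547]]
bed z 0.0444 bed rect ((545.4156494140625, -13.441619873046875), (325.3272705078125, 156.98123168945312), 89.08909606933594) [[0.4686, -0.1397, 0.0425], [0.6217, 0.1467, 0.0475]]
knob 54802 [ 0.4528 -0.0643  0.3206]
score 11 [[0.5678, -0.1208, 0.0517], [0.5789, -0.1188, 0.0526], [0.589, -0.1169, 0.0535]]
bed y 0.475 -0.1416 0.1485
bed y 0.49 -0.1413 0.1488
bed y 0.505 -0.1419 0.1483
tile y 0.53 -0.1763 -0.0265
tile y 0.545 -0.1769 -0.0276
tile y 0.56 -0.1764 -0.1006
knob 0.1640119295099888
635 [[0.5017, -0.1323, 0.1601], [0.5089, -0.1186, 0.1625], [0.5172, -0.1064, 0.1651]]
{'bbox': [175.8, 243.1, 49.1, 54.1], 'score': 0.7}
```

View pics/w6.png

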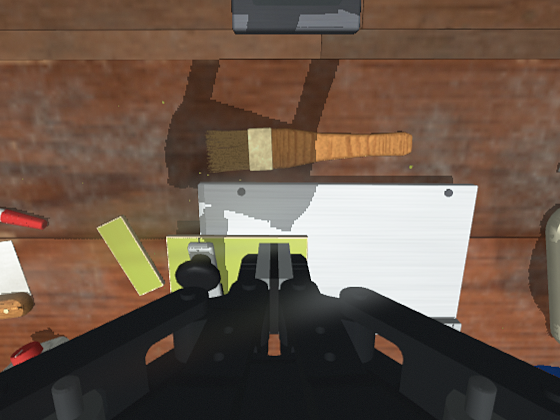

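The score line now computes to y≈−0.1418 against the edge at −0.142, and the tile is parallel and at the fence. The knob top is at about (0.521, −0.1195, 0.163). Next I move above the knob.

```bash
python3 -m pendant '[[0,0,0,-14,-15,0,0],[0,0,0,-14,-15,0,0],[0,0,0,-14,-15,0,0],[0,0,0,-14,-13,0,0],[0,0,0,0,0,20,0],[0,0,0,0,0,20,0],[0,0,0,0,0,15,0],[0,0,0,0,0,0,0],[0,0,0,0,0,0,0]]'
```

```text
t: 13.42
eef_pos: [0.5206, -0.1185, 0.1865]
tool_rot: [0.001, -3.139, -0.001]
ft_force: [-0.1, -0.1, 0.4]
grip_width: 0.0002
```

```bash
python3 -m pendant '[[0,0,0,0,0,11,0],[0,0,0,0,0,11,0],[0,0,0,4.5,0,6.5,0],[0,0,0,4.5,0,6.5,0],[0,0,0,0,0,0,0]]' && python3 -m pendant '[[0,0,0,4,0,7,0],[0,0,0,4,0,7,0],[0,0,0,3,0,7,0],[0,0,0,3,0,7,0],[0,0,0,0,0,0,0]]'
```

```text
t: 13.83
eef_pos: [0.5101, -0.1189, 0.1509]
tool_rot: [-0.0, -3.14, -0.001]
ft_force: [-0.0, 0.3, 0.0]
grip_width: 0.0001
t: 14.25
eef_pos: [0.4963, -0.119, 0.1227]
tool_rot: [-0.0, -3.14, -0.001]
ft_force: [0.1, -0.3, -0.1]
grip_width: -0.0
```

```bash
python3 -m pendant '[[0,0,0,2.5,0,7.5,0],[0,0,0,2.5,0,7.5,0],[0,0,0,1.5,0,6,0]]' && python3 -m pendant '[[0,0,0,1,0,3,0],[0,0,0,0,0,2,0],[0,0,0,0,0,1.5,0]]' && python3 -m pendant '[[0,0,0,0,0,1,0],[0,0,0,0,0,0,0]]'
```

```text
t: 14.5
eef_pos: [0.4906, -0.1191, 0.1025]
tool_rot: [-0.0, -3.141, 0.0]
ft_force: [-0.1, 0.8, -0.1]
grip_width: 0.0001
t: 14.75
eef_pos: [0.4899, -0.1192, 0.0966]
tool_rot: [-0.0, -3.141, 0.0]
ft_force: [-0.5, 1.0, 0.3]
grip_width: 0.0002
t: 14.92
eef_pos: [0.49, -0.1192, 0.0958]
tool_rot: [-0.0, -3.142, 0.0]
ft_force: [0.2, 0.5, -0.2]
grip_width: 0.0003
```

```bash
python3 -m pendant '[[0,0,0,0,0,1.5,0],[0,0,0,0,0,1.5,0],[0,0,0,0,0,0,0]]' && python3 -m pendant '[[0,0,0,0,0,1,0],[0,0,0,0,0,0,0]]'
python3 - <<'E'
from h import *
p,d=env.read_camera('scene')
c=cv2.resize(p[150:240,130:270],None,fx=5,fy=5,interpolation=cv2.INTER_CUBIC);cv2.imwrite('pics/s1.png',c[:,:,::-1])
E
```

```text
t: 15.17
eef_pos: [0.4899, -0.1192, 0.0926]
tool_rot: [-0.0, -3.141, 0.0]
ft_force: [-0.6, -0.8, 0.6]
grip_width: 0.0001
t: 15.33
eef_pos: [0.4899, -0.1192, 0.0917]
tool_rot: [-0.0, -3.142, 0.0]
ft_force: [-0.4, 0.1, -0.6]
grip_width: -0.0
```

View pics/s1.png

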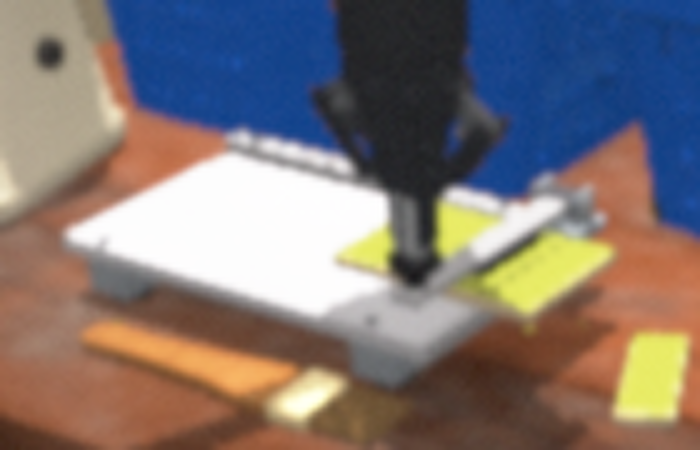

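The bar is following: the knob is under the fingertips at (412,265) and the bar is nearly down. I press on in small steps until the force rises.

```bash
python3 -m pendant '[[0,0,0,0,0,1,0],[0,0,0,0,0,0,0]]' && python3 -m pendant '[[0,0,0,0,0,1,0],[0,0,0,0,0,0,0]]'
```

```text
t: 15.55
eef_pos: [0.49, -0.1192, 0.091]
tool_rot: [0.0, 3.141, -0.0]
ft_force: [-1.0, 0.9, 2.6]
grip_width: -0.0001
t: 15.72
eef_pos: [0.49, -0.1193, 0.0909]
tool_rot: [0.0, 3.141, -0.001]
ft_force: [-7.0, 2.4, 16.6]
grip_width: -0.0004
```

Now 16.6 N at z = 0.091, so the bar has stopped on the tile. I hold briefly, lift straight off and look.

```bash
python3 -m pendant '[[0,0,0,0,0,0,0],[0,0,0,0,0,0,0],[0,0,0,0,0,0,0],[0,0,0,0,0,-5,0],[0,0,0,0,0,-20,0],[0,0,0,0,0,-40,0],[0,0,0,0,0,-40,0],[0,0,0,8,14,-25,0],[0,0,0,8,14,-20,0],[0,0,0,8,14,-10,0]]' && python3 -m pendant '[[0,0,0,0,14,0,0],[0,0,0,0,0,0,0],[0,0,0,0,0,0,0],[0,0,0,0,0,0,0]]'
python3 - <<'E'
from h import *
p,_=look('w7');score()
z=np.load('w.npz');P,u,v=pts('wrist',None,z['d']);h=cv2.cvtColor(z['p'],cv2.COLOR_RGB2HSV)[v,u]
k=(h[:,2]<70)&(abs(P[:,1]+.121)<.03)&(P[:,2]>.075)&(P[:,2]<.18)&(P[:,0]>.45)&(P[:,0]<.57)&(u<230)
q=P[k];print('knob',len(q),np.percentile(q,[2,50,98],0).round(4).tolist())
c=cv2.resize(p[140:340,120:340],None,fx=3,fy=3,interpolation=cv2.INTER_CUBIC);cv2.imwrite('pics/w7c.png',c[:,:,::-1])
E
```

```text
t: 16.55
eef_pos: [0.4661, -0.0769, 0.2526]
tool_rot: [0.001, 3.139, -0.002]
ft_force: [1.1, 0.5, 0.0]
grip_width: 0.0003
t: 16.88
eef_pos: [0.4659, -0.0635, 0.2494]
tool_rot: [0.0, -3.141, 0.0]
ft_force: [0.9, 0.2, -0.5]
grip_width: -0.0001
t 16.8833 tcp [ 0.4659 -0.0635  0.2494] tile z 0.0531
tile rect ((561.1484375, -102.23558807373047), (75.04874420166016, 147.41473388671875), 0.034697603434324265)
tile box [[523.5999755859375, -28.600000381469727], [523.7000122070312, -176.0], [598.7000122070312, -175.89999389648438], [598.5999755859375, -28.5]]
bed z 0.0449 bed rect ((546.06982421875, -14.137969970703125), (323.798828125, 156.7916259765625), 89.38243865966797) [[0.4682, -0.1385, 0.0428], [0.6227, 0.1461, 0.0475]]
knob 53741 [ 0.4544 -0.0661  0.328 ]
score 35 [[0.5517, -0.1422, 0.0524], [0.5621, -0.1117, 0.0535], [0.5813, -0.1114, 0.055]]
bed y 0.475 -0.1422 0.1481
bed y 0.49 -0.1102 0.1482
bed y 0.505 -0.1418 0.1479
tile y 0.53 -0.177 -0.0276
tile y 0.545 -0.1772 -0.0273
tile y 0.56 -0.1773 -0.1029
knob 99 [[0.4726, -0.1334, 0.0849], [0.4779, -0.122, 0.089], [0.5037, -0.108, 0.0914]]
```

View pics/w7c.png

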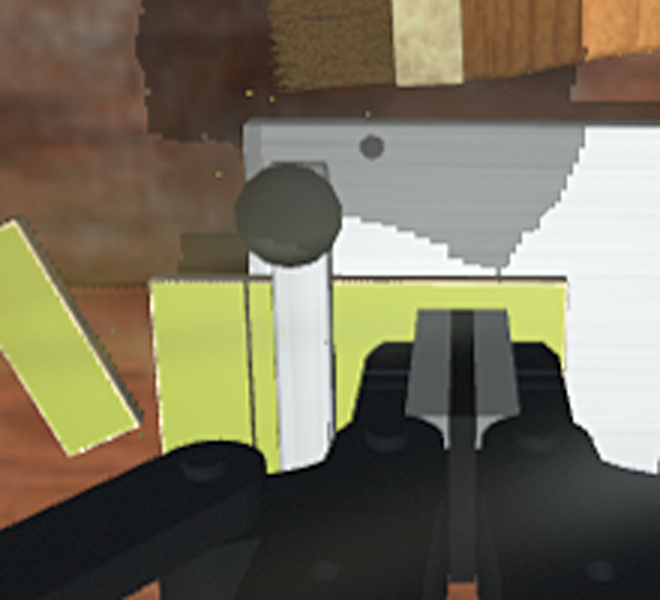

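The score line (crop col ~248) runs into the bed's edge (col ~246), the bar lies across the tile, and the knob top is at z≈0.091, its fully-down height. I hand in.

```bash
python3 -c "
from bench import env
print(env.hand_in())"
```

```text
the job is handed in; nothing more can be done
None
```

The tile is against the fence with its scored line over the snapping edge, and the hold-down bar is clamped on it. I handed the job in at about 17 s, and no verdict was reported.

**What I did:** I pushed the tile against the fence with the open fingers, which met 29 N at the stop. Then I slid it about 94 mm along the fence with the closed fingers behind its rear end. After checking the placement with the bar still up, I pressed the knob down along its arc until it stopped (17 N, knob top at 91 mm), let go and moved clear.

**Last checks:**
- **Scored line:** worked out from the tile's ends, it is at y ≈ -0.142 m, and the snapping edge is also at -0.142 m. The last picture shows the two lined up.
- **Fence:** the tile's near side is at x ≈ 0.5236 m, where it should be if the tile touches the fence, and it is within about 0.4° of parallel.
- **Bar:** the knob top measured about 91 mm high, its fully-down height.
- **Other things:** the brush and the offcut look undisturbed in the last pictures. I did not re-measure the rest, but the arm never went near them.

**Weak points:**
- My automatic detection of the dark scored line was unreliable in the last two looks, because the bar's edges and shadow confused it. I relied on the tile's ends and the picture instead.
- The pressure that stays on the tile after letting go could not be measured. I only have the 17 N reading from while I was pressing.

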